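Push open the green-doored tube reader

TASK

Three white bench readers for sample tubes stand side by side, each closed by a push-to-release door in its top: a green, a white and a blue one. Gently press the green door inward near its free edge, on the round black pad, until its spring catch lets go, then get out of the way so that it swings fully open for loading. Leave the white and the blue door shut.

Things in the scene. Friction and masses are not known exactly. Their poses are not given: they have to be found in the camera images.
- green_press (a point): centre of the round black pad, 32 mm wide, in the outer face of the green door (level, 100 to 145 mm above the table while shut). x axis: from the pad to the hinge, at the edge away from the robot, 101 mm off; z: out of the door, up while shut. The free edge lies 29 mm nearer the robot. The catch lets go about 3.5 mm down here, the stop is at 10 mm: press 7 to 9 mm (a shallow press springs back)
- green_door (a joint): hinge of the green door, rad: 0 shut and flush, down to -0.1 pressed in, 1.65 fully open, just past upright (then reaching 120 mm above where it lay). Releasing takes 7 to 14 N at the pad; then a weak spring follows the finger up and swings the free edge up and away from the robot, open within about 1 s once nothing is over it. Panel 132 x 112 mm, in the top of a fixed white box 170 x 150 mm
- white_door (a joint): hinge of the white door of another reader, same make, pad, catch and values; to stay shut. The three readers stand in a row in any order, centres 0.19 to 0.36 m apart, each turned a little and of its own height, 100 to 145 mm, free edges towards the robot
- blue_door (a joint): hinge of the blue door of the third reader, same make, pad, catch and values; to stay shut

How it is judged:
By the outcome, as a careful person would: the job done as asked, in the order asked, and still so for the second after the job is handed in, with the robot touching nothing.
It also fails if it takes over 32 s, if anything falls off the work surface, if the arm or the gripper's body presses on something with over 40 N, if the wrist force passes 120 N, or if a joint passes its speed limit or range.

ROBOT

A 7-joint arm with a two-finger parallel gripper is mounted at the origin on the work surface. World frame = base frame: x ahead of the robot, y to its left, z up, the work surface at z = 0. Lengths are in m, angles in rad, forces in N, time in s.
With the tool pointing down it reaches from about 0.4 to 0.85 m from the base axis. Payload 4.5 kg.
Tool frame: the origin (TCP) lies at the very end of the fingers, on their centre line; the grasp point (between the pads) lies 19 mm behind it; z points along the fingers, y is the line along which they close (so a half turn about z gives the same grasp; the last joint's range is limited). The gripper opens to 88 mm and grips with 3 to 60 N. Pads are 18 mm wide; open, the fingers measure 123 mm over their backs; the gripper's body (75 mm by 187 mm) begins 45 mm behind the grasp point.
Start: joints at [-1.289, 0.689, -0.195, 1.565, 0.157, 0.902, -0.215], TCP at [0.153, 0.606, 0.209] pointing down, gripper open.
Joint ranges: [-3.01, 3.01], [-0.46, 2.08], [-1.47, 1.51], [0.13, 2.56], [-1, 4.14], [0.04, 2.09], [-2.66, 2.66]. Speed limits (rad/s): [2.57, 2.57, 3.14, 3.14, 3.14, 3.14, 3.14].

INTERFACE

Orientations are given as a unit quaternion [x, y, z, w].
In Python, from plant import r gives the robot as it stands. The module is installed in compiled form; this text tells all that it offers.
- The arm moves only by the tool step_arm, never from a script. Its argument "increments" is a list of rows, each a list of 2 entries, a list of its own where there are three numbers: the shift along the world's x, y, z in cm, then the turn, a rotation vector about the world's x, y, z in degrees. A call has exactly 10 rows; each row shifts and turns the commanded pose from where the row before left it; what a row does not reach is not made up. A row lasts 1/10 s, in which the tool goes at most 50 mm and 8.59 degrees, less where a joint would pass 70% of its speed; a pose out of reach is approached as far as the arm can. A call is refused whole if a number of a shift passes 5 or a number of a turn 8.59, either way. A call with a gripper value outside its range is refused whole. "fingers" is the opening, from 0 (shut) to 1 (fully open), set as the call begins (left out, the last holds). The fingers move at their own pace and stop on an object; "grip_force" is the grip in N (left out, the last holds). Time passes only in rows, so rows that do not move let the fingers close, or fill a call up. It gives the time, the measured TCP pose, the force, the opening and the grip force at its end, in the units of the state.
- r.get_state(): the state, without advancing time (a new reading comes with each control period).
- r.snapshot(name): name is "scene" or "side" or "wrist"; returns (picture, depth): 420x560x3 uint8, red, green, blue; 420x560 float32, m along the optical axis (not along the pixel's ray), 0 where there is no reading.
- r.calibration(name): a dict with "fov_y" (degrees; the focal length in pixels is half the picture's height over the tangent of half this angle, whatever the lens; pixels are square), "cx", "cy" (the principal point, pixels), "k1" (the pictures are not rectified: a ray, as slopes to the right and down, at radius r is drawn at 1 + k1 r^2 times it, then the intrinsics apply), "R" (3x3) and "t" (3): a world point X has camera coordinates R X + t. Camera axes: x right, y down, z forward; pixel columns grow to the right and rows downward; lengths in m; the calibration is good to about 2 mm. A picture is of the moment at which its call begins: read the wrist's pose just before it. calibration takes no time and is no camera call; for the wrist camera it gives the pose at the moment of the call.
- r.finish_job(): hands the job in; it is judged then, once.
The state is a dict: "clock": time; "q": joint angles; "qd": joint speeds; "joint_torque": joint torques, N m; "tool_pos": TCP position; "eef_rot": TCP orientation; "contact_force": force on the tool from outside, world axes, zero at the start; "moment": the same for the moment, N m; "opening": opening from 0.0 (shut) to 1.0 (fully open); "finger_force": force on a finger pad.
Only numpy, scipy, OpenCV 4.12 (cv2) and the standard library are available. Lean on these libraries where they do the work, as an engineer would, in place of code of your own. Each camera call takes 0.05 s, during which the arm holds its last target. There are 200 camera calls.

## Working session

There is one attempt and no reset: what is moved stays moved. The work goes in short steps, Python scripts to look and compute and a tool call to move; the robot and the scene stay as the last step left them, time stands still between calls to the robot, and variables do not carry over. Pictures are saved under pics/ and viewed, at most 10 in all, crops included, and the job is handed in when it is done.

Besides the shell and the picture viewer there is one more tool, called after ">>>" as a command line: name --argument value ..., lists and objects as JSON in quotes. step_arm: Moves the arm, as the interface text tells. Its arguments: {"type":"object","properties":{"increments":{"type":"array","items":{"type":"array"}},"fingers":{"type":"number"},"grip_force":{"type":"number"}},"required":["increments"]}

```bash
mkdir -p pics; cat > h.py <<'E'
from plant import r
import numpy as np, cv2
def grab(n):
    c=r.calibration(n); p,d=r.snapshot(n); return c,p,d
def world(c,d,u,v):
    h=d.shape[0]; f=h/2/np.tan(np.radians(c["fov_y"])/2)
    K=np.array([[f,0,c["cx"]],[0,f,c["cy"]],[0,0,1.]])
    s=cv2.undistortPoints(np.array([[[u,v]]],float),K,np.array([c["k1"],0,0,0.]))[0,0]
    z=np.median(d[int(v)-1:int(v)+2,int(u)-1:int(u)+2])
    return np.array(c["R"]).T@(np.array([s[0],s[1],1])*z-np.array(c["t"]))
E
python3 - <<'E'
from h import *
for n in("scene","side"):
    c,p,d=grab(n); cv2.imwrite(f"pics/{n}1.png",p[:,:,::-1]); np.savez(f"{n}.npz",d=d,p=p)
s=r.get_state(); print(s["clock"],s["tool_pos"],s["eef_rot"],s["contact_force"])
E
```

```text
0.1 [0.15319166 0.60532354 0.20849107] [ 1.23520986e-01  9.92341630e-01 -8.08354832e-04 -4.56274106e-05] [ 0.15778791  0.41201493 -0.44280052]
```

View pics/scene1.png

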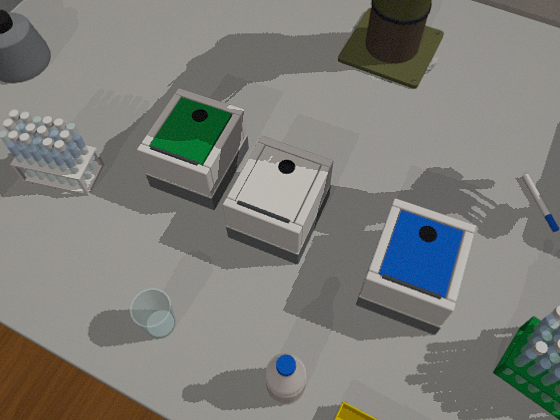

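The scene view shows the green door (pad at about 200,115), the white door (pad 287,167) and the blue door (pad 428,234). The robot base is at the top.

```bash
python3 - <<'E'
from h import *
for n in("scene",):
    z=np.load(n+".npz");d=z["d"];p=z["p"].astype(int);c=r.calibration(n)
    for nm,u,v in(("green",200,115),("white",287,167),("blue",428,234)):
        w=p[v-14:v+15,u-14:u+15].sum(2)<120
        ys,xs=np.nonzero(w); print(nm,xs.mean()+u-14,ys.mean()+v-14,len(xs),world(c,d,xs.mean()+u-14,ys.mean()+v-14))
    m=((p[:,:,1]>p[:,:,0]+40)&(p[:,:,1]>p[:,:,2]+40)); m[250:]=0; m[:, 300:]=0
    ys,xs=np.nonzero(m); P=np.array([world(c,d,x,y) for x,y in zip(xs,ys)])
    P=P[abs(P[:,2]-np.median(P[:,2]))<.01]
    print(len(P),np.median(P[:,2]),cv2.minAreaRect(P[:,:2].astype(np.float32)*1000))
    for u,v in((17,60),(5,20),(45,140),(240,150),(330,170),(60,150)): print(u,v,world(c,d,u,v))
E
```

```text
green 199.356940509915 115.80453257790367 353 [ 0.48665626 -0.2388241   0.12999805]
white 286.251497005988 166.19760479041915 167 [ 0.5146499  -0.03252142  0.12697888]
blue 427.42533936651586 233.50678733031674 221 [0.52930505 0.2490338  0.12622803]
2843 0.12950878739590202 ((520.8931884765625, -236.6807098388672), (131.6702880859375, 114.30506896972656), 4.2405195236206055)
17 60 [ 0.48931483 -0.74401949  0.05935396]
5 20 [ 0.44854138 -0.77490663  0.1326093 ]
45 140 [ 0.68164999 -0.45620021  0.15256119]
240 150 [ 0.46808165 -0.16445769  0.03886301]
330 170 [0.47500403 0.04027445 0.11059158]
60 150 [ 0.68330868 -0.42332393  0.14310398]
```

View pics/side1.png

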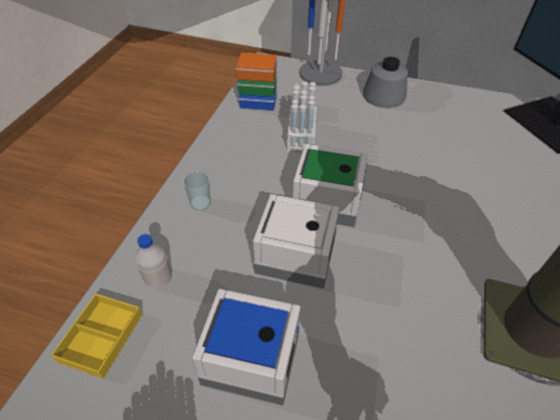

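Green pad is about (0.486, -0.239, 0.130) and its hinge direction is about +4° from x. The panel measures 132 x 114 mm, which matches the sizes given. I'll close the fingers and go over, staying high.

>>> step_arm --increments '[[[2, -2.5, 1], [0, 0, 0]], [[3, -3.5, 1], [0, 0, 0]], [[3, -3.5, 1], [0, 0, 0]], [[3, -3.5, 0], [0, 0, 0]], [[3, -3.5, 0], [0, 0, 0]], [[3, -3.5, 0], [0, 0, 0]], [[3, -3.5, 0], [0, 0, 0]], [[3, -3.5, 0], [0, 0, 0]], [[3, -3.5, 0], [0, 0, 0]], [[3, -3.5, 0], [0, 0, 0]]]' --fingers 0

```text
clock: 1.1
tool_pos: [0.4441, 0.2642, 0.239]
eef_rot: [0.124, 0.992, -0.0, -0.0]
contact_force: [0.8, 0.6, 0.5]
opening: 0.119
finger_force: 0.0
```

>>> step_arm --increments '[[[0.2, -4.5, 0], [0, 0, 0]], [[0.2, -4.5, 0], [0, 0, 0]], [[0.2, -4.5, 0], [0, 0, 0]], [[0.2, -4.5, 0], [0, 0, 0]], [[0.2, -4.5, 0], [0, 0, 0]], [[0.2, -4.5, 0], [0, 0, 0]], [[0.2, -4.5, 0], [0, 0, 0]], [[0.2, -4.5, 0], [0, 0, 0]], [[0, -4.5, 0], [0, 0, 0]], [[0, -4.5, 0], [0, 0, 0]]]'

```text
clock: 2.1
tool_pos: [0.4588, -0.1859, 0.2391]
eef_rot: [0.124, 0.992, 0.0, -0.0]
contact_force: [1.1, 0.3, -0.2]
opening: 0.006
finger_force: 0.0
```

>>> step_arm --increments '[[[0.9, -1.8, 0], [0, 0, 3]], [[0.9, -1.8, 0], [0, 0, 3]], [[0.9, -1.7, 0], [0, 0, 3]], [[0, 0, 0], [0, 0, 3]], [[0, 0, 0], [0, 0, 3]], [[0, 0, 0], [0, 0, 3]], [[0, 0, 0], [0, 0, 0]], [[0, 0, 0], [0, 0, 0]], [[0, 0, 0], [0, 0, 0]], [[0, 0, 0], [0, 0, 0]]]'

```text
clock: 3.1
tool_pos: [0.4862, -0.237, 0.2392]
eef_rot: [-0.033, 0.999, 0.0, -0.0]
contact_force: [-0.6, -0.5, -0.1]
opening: 0.009
finger_force: 0.0
```

```bash
python3 - <<'E'
from h import *
print(r.get_state()["tool_pos"])
c,p,d=grab("wrist"); cv2.imwrite("pics/w1.png",p[:,:,::-1]); np.savez("w1.npz",p=p,d=d,R=c["R"],t=c["t"])
q=p.astype(int); m=(q.max(2)<45).astype(np.uint8)
n,l,st,ce=cv2.connectedComponentsWithStats(m)
for i in range(1,n):
    if st[i,4]>300:
        print(st[i],ce[i],world(c,d,*ce[i]))
E
```

```text
[ 0.48623084 -0.23699015  0.23921365]
[ 255  180   38   36 1074] [273.4310987  197.72718808] [ 0.48425533 -0.23923854  0.13118878]
[500 233  32  31 772] [515.4015544 248.0738342] [ 0.51463366 -0.03136646  0.12914681]
[ 112  257  164   76 6417] [205.8440081  293.32819074] [ 0.45367174 -0.25360436  0.34658   ]
[ 278  257  164   91 6485] [346.88064765 293.51796453] [ 0.45191203 -0.22498256  0.34644074]
[280 359  52  34 361] [310.07756233 379.4265928 ] [ 0.47624418 -0.22992187  0.34322403]
[ 119  360  137   39 1437] [194.6986778  389.57967989] [ 0.4692262  -0.25392931  0.35626429]
[   0  369  560   51 8850] [282.78372881 411.13344633] [ 0.46325653 -0.23761003  0.36648102]
```

View pics/w1.png

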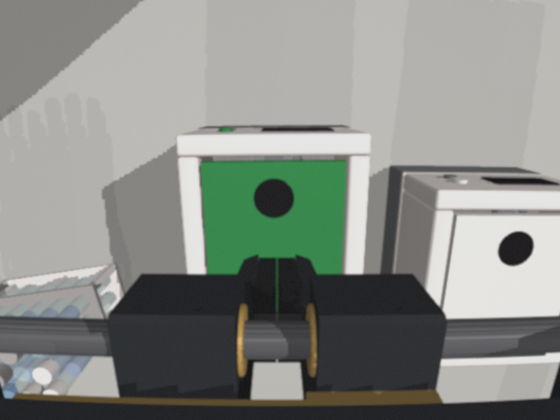

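The wrist view shows the green pad at (273,198), with the white door's pad at the right (515,248). The wrist measurement puts the green pad at (0.484, -0.239, 0.131), which agrees with the scene camera. Now I'll descend to just above it.

>>> step_arm --increments '[[[-0.2, -0.2, -1], [0, 0, 0]], [[0, 0, -2], [0, 0, 0]], [[0, 0, -2], [0, 0, 0]], [[0, 0, -2], [0, 0, 0]], [[0, 0, -1.5], [0, 0, 0]], [[0, 0, -1], [0, 0, 0]], [[0, 0, -0.5], [0, 0, 0]], [[0, 0, -0.3], [0, 0, 0]], [[0, 0, 0], [0, 0, 0]], [[0, 0, 0], [0, 0, 0]]]'

```text
clock: 4.15
tool_pos: [0.4847, -0.2392, 0.1367]
eef_rot: [-0.033, 0.999, -0.0, 0.0]
contact_force: [0.3, 0.3, -0.1]
opening: 0.008
finger_force: 0.0
```

>>> step_arm --increments '[[[0, 0, -0.1], [0, 0, 0]], [[0, 0, -0.1], [0, 0, 0]], [[0, 0, -0.1], [0, 0, 0]], [[0, 0, -0.1], [0, 0, 0]], [[0, 0, -0.1], [0, 0, 0]], [[0, 0, 0], [0, 0, 0]], [[0, 0, 0], [0, 0, 0]], [[0, 0, 0], [0, 0, 0]], [[0, 0, 0], [0, 0, 0]], [[0, 0, 0], [0, 0, 0]]]'

```text
clock: 5.15
tool_pos: [0.4843, -0.239, 0.1313]
eef_rot: [-0.033, 0.999, 0.0, 0.0]
contact_force: [0.1, -0.4, -0.2]
opening: 0.007
finger_force: 0.0
```

>>> step_arm --increments '[[[0, 0, -0.1], [0, 0, 0]], [[0, 0, -0.1], [0, 0, 0]], [[0, 0, 0], [0, 0, 0]], [[0, 0, 0], [0, 0, 0]], [[0, 0, 0], [0, 0, 0]], [[0, 0, 0], [0, 0, 0]], [[0, 0, 0], [0, 0, 0]], [[0, 0, 0], [0, 0, 0]], [[0, 0, 0], [0, 0, 0]], [[0, 0, 0], [0, 0, 0]]]'

```text
clock: 6.15
tool_pos: [0.4843, -0.2391, 0.1292]
eef_rot: [-0.033, 0.999, 0.0, -0.0]
contact_force: [0.4, 0.3, 0.6]
opening: 0.004
finger_force: 0.0
```

>>> step_arm --increments '[[[0, 0, -0.1], [0, 0, 0]], [[0, 0, -0.1], [0, 0, 0]], [[0, 0, 0], [0, 0, 0]], [[0, 0, 0], [0, 0, 0]], [[0, 0, 0], [0, 0, 0]], [[0, 0, 0], [0, 0, 0]], [[0, 0, 0], [0, 0, 0]], [[0, 0, 0], [0, 0, 0]], [[0, 0, 0], [0, 0, 0]], [[0, 0, 0], [0, 0, 0]]]'

```text
clock: 7.15
tool_pos: [0.4843, -0.2391, 0.1272]
eef_rot: [-0.033, 0.999, 0.0, -0.0]
contact_force: [0.5, -0.3, 0.3]
opening: 0.004
finger_force: 0.0
```

>>> step_arm --increments '[[[0, 0, -0.1], [0, 0, 0]], [[0, 0, -0.1], [0, 0, 0]], [[0, 0, 0], [0, 0, 0]], [[0, 0, 0], [0, 0, 0]], [[0, 0, 0], [0, 0, 0]], [[0, 0, 0], [0, 0, 0]], [[0, 0, 0], [0, 0, 0]], [[0, 0, 0], [0, 0, 0]], [[0, 0, 0], [0, 0, 0]], [[0, 0, 0], [0, 0, 0]]]'

```text
clock: 8.15
tool_pos: [0.4843, -0.239, 0.1252]
eef_rot: [-0.033, 0.999, 0.0, 0.0]
contact_force: [-0.2, 0.5, 0.5]
opening: 0.004
finger_force: 0.0
```

```bash
python3 - <<'E'
from h import *
c,p,d=grab("scene"); cv2.imwrite("pics/s2.png",cv2.resize(p[60:240,100:340,::-1],None,fx=3,fy=3))
E
```

```text
(no output)
```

View pics/s2.png

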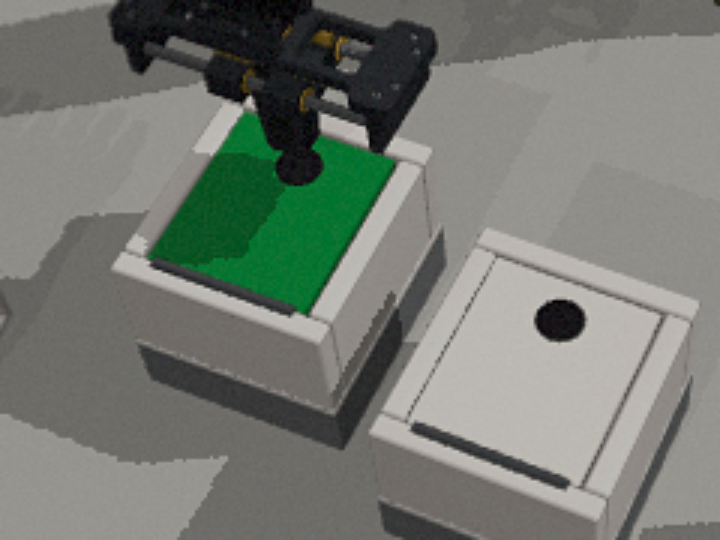

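The crop shows the fingertips on the green pad (about 300,165 in the crop). I can't tell from it whether the door is down, so I'll check the panel's tilt from depth.

```bash
python3 - <<'E'
from h import *
def fit(c,p,d):
    p=p.astype(int); m=((p[:,:,1]>p[:,:,0]+40)&(p[:,:,1]>p[:,:,2]+40)&(d>0)).astype(np.uint8); m=cv2.erode(m,np.ones((3,3)))
    ys,xs=np.nonzero(m); P=np.array([world(c,d,x,y) for x,y in zip(xs,ys)])
    P=P[(abs(P[:,0]-.52)<.08)&(abs(P[:,1]+.237)<.07)&(abs(P[:,2]-.128)<.025)]
    A=np.c_[P[:,0]-.585,P[:,1]+.237,np.ones(len(P))]; s=np.linalg.lstsq(A,P[:,2],rcond=None)[0]
    print(len(P),"slope x,y, z at hinge",s.round(4),"z at pad",s[2]-.101*s[0])
z=np.load("scene.npz"); fit(r.calibration("scene"),z["p"],z["d"])
z=np.load("side.npz"); fit(r.calibration("side"),z["p"],z["d"])
fit(*grab("scene")); fit(*grab("side"))
s=r.get_state(); print(s["clock"],s["tool_pos"],s["contact_force"])
E
```

```text
2364 slope x,y, z at hinge [-0.0032  0.0006  0.1293] z at pad 0.1296465614626858
273 slope x,y, z at hinge [0.0069 0.006  0.1319] z at pad 0.13116381061373092
2346 slope x,y, z at hinge [-0.0037 -0.0005  0.1293] z at pad 0.12970145697960145
581 slope x,y, z at hinge [1.000e-04 1.140e-02 1.316e-01] z at pad 0.1315845029091417
8.3 [ 0.4842772  -0.23906946  0.12524871] [-0.01409711 -0.36325827 -1.52775825]
```

The door hasn't tilted and there's no force yet, so the surface must be slightly lower than measured. I'll continue gently.

>>> step_arm --increments '[[[0, 0, -0.1], [0, 0, 0]], [[0, 0, -0.1], [0, 0, 0]], [[0, 0, -0.1], [0, 0, 0]], [[0, 0, 0], [0, 0, 0]], [[0, 0, 0], [0, 0, 0]], [[0, 0, 0], [0, 0, 0]], [[0, 0, 0], [0, 0, 0]], [[0, 0, 0], [0, 0, 0]], [[0, 0, 0], [0, 0, 0]], [[0, 0, 0], [0, 0, 0]]]'

```text
clock: 9.3
tool_pos: [0.4843, -0.2391, 0.1222]
eef_rot: [-0.033, 0.999, 0.0, -0.0]
contact_force: [0.3, 0.6, 0.5]
opening: 0.002
finger_force: 0.0
```

```bash
python3 - <<'E'
from h import *
c,p,d=grab("side"); cv2.imwrite("pics/s3.png",cv2.resize(p[90:240,240:400,::-1],None,fx=4,fy=4))
c2,p2,d2=grab("wrist"); 
def proj(c,X):
    f=210/np.tan(np.radians(c["fov_y"])/2); x=np.array(c["R"])@X+np.array(c["t"]); a=x[:2]/x[2]; a=a*(1+c["k1"]*(a@a)); return a*f+[c["cx"],c["cy"]]
s=r.get_state(); print(s["tool_pos"],s["contact_force"],s["moment"])
print("tcp in side crop px",(proj(c,np.array(s["tool_pos"]))-[240,90])*4)
q=p2.astype(int);m=(q[:,:,1]>q[:,:,0]+40)&(q[:,:,1]>q[:,:,2]+40)&(d2>0)
ys,xs=np.nonzero(m);P=np.array([world(c2,d2,x,y) for x,y in zip(xs[::5],ys[::5])]);P=P[abs(P[:,2]-.128)<.03]
A=np.c_[P[:,0]-.585,P[:,1]+.237,np.ones(len(P))];k=np.linalg.lstsq(A,P[:,2],rcond=None)[0];print(len(P),k,k[2]-.101*k[0])
E
```

```text
[ 0.4842437  -0.23906961  0.12223553] [0.11362989 0.35108257 0.06004921] [ 0.02926819 -0.01054469 -0.05250476]
tcp in side crop px [416.74212281 325.42599375]
3227 [0.00773302 0.0077768  0.13124988] 0.13046884711433832
```

View pics/s3.png

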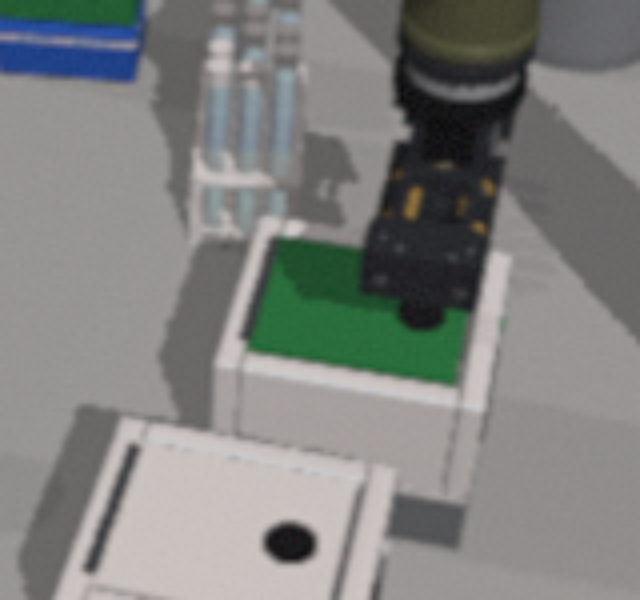

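The side crop shows the fingers over the pad (about 421,312 in the crop) with the door still flush. The tips haven't touched, so I'll keep going down.

>>> step_arm --increments '[[[0, 0, -0.1], [0, 0, 0]], [[0, 0, -0.1], [0, 0, 0]], [[0, 0, -0.1], [0, 0, 0]], [[0, 0, 0], [0, 0, 0]], [[0, 0, 0], [0, 0, 0]], [[0, 0, 0], [0, 0, 0]], [[0, 0, 0], [0, 0, 0]], [[0, 0, 0], [0, 0, 0]], [[0, 0, 0], [0, 0, 0]], [[0, 0, 0], [0, 0, 0]]]'

```text
clock: 10.4
tool_pos: [0.4843, -0.2391, 0.1193]
eef_rot: [-0.033, 0.999, 0.0, 0.0]
contact_force: [-0.3, -0.3, -0.0]
opening: 0.005
finger_force: 0.0
```

```bash
python3 - <<'E'
from h import *
for n in("scene","side","wrist"):
    c,p,d=grab(n); f=210/np.tan(np.radians(c["fov_y"])/2)
    K=np.array([[f,0,c["cx"]],[0,f,c["cy"]],[0,0,1.]])
    u,v=np.meshgrid(np.arange(560.),np.arange(420.))
    s=cv2.undistortPoints(np.c_[u.ravel(),v.ravel()][:,None],K,np.array([c["k1"],0,0,0.]))[:,0]
    W=(np.c_[s,np.ones(len(s))]*d.ravel()[:,None]-np.array(c["t"]))@np.array(c["R"])
    C=p.reshape(-1,3).astype(int); dark=C.max(1)<60; gr=(C[:,1]>C[:,0]+40)&(C[:,1]>C[:,2]+40)
    near=(abs(W[:,0]-.4843)<.04)&(abs(W[:,1]+.239)<.04)&(W[:,2]<.2)&(d.ravel()>0)
    print(n,"dark z hist",np.histogram(W[near&dark,2],bins=np.arange(.11,.2,.005))[0])
    print("  green z pct",np.percentile(W[near&gr,2],[2,50,98]).round(4),(near&gr).sum())
    m=near&dark&(W[:,2]>.136)&(W[:,2]<.17); print("  tip xyz",np.round([W[m].min(0),W[m].max(0)],3) if m.any() else None)
    if n=="wrist": cv2.imwrite("pics/w2.png",p[:,:,::-1])
print(r.get_state()["clock"])
E
```

```text
scene dark z hist [ 0  0  0 50 67  0  0  8 24 26 31 36 27 34 20 11  3]
  green z pct [0.1265 0.1297 0.1328] 773
  tip xyz [[ 0.476 -0.254  0.145]
 [ 0.498 -0.223  0.17 ]]
side dark z hist [ 0  0  0  4 52  1  0  0  0  0  0  0  0  0  0  0  0]
  green z pct [0.1292 0.132  0.1351] 242
  tip xyz None
wrist dark z hist [   0    0    0   41 1280    0    0  132  307  338  385  478  464  385
  419  455  796]
  green z pct [0.1293 0.1306 0.1319] 9673
  tip xyz [[ 0.472 -0.254  0.147]
 [ 0.493 -0.225  0.17 ]]
10.55
```

View pics/w2.png

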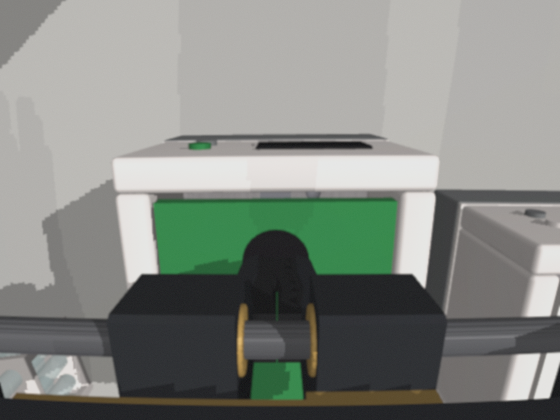

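The wrist view and depth show the real fingertip at z ≈ 0.146, with the pad at 0.130. The tip of the closed fingers is therefore about 27 mm above the reported TCP. There are about 15 mm left, so I'll rely on depth and force instead.

>>> step_arm --increments '[[[0, 0, -0.3], [0, 0, 0]], [[0, 0, -0.3], [0, 0, 0]], [[0, 0, -0.3], [0, 0, 0]], [[0, 0, -0.2], [0, 0, 0]], [[0, 0, -0.1], [0, 0, 0]], [[0, 0, 0], [0, 0, 0]], [[0, 0, 0], [0, 0, 0]], [[0, 0, 0], [0, 0, 0]], [[0, 0, 0], [0, 0, 0]], [[0, 0, 0], [0, 0, 0]]]'

```text
clock: 11.55
tool_pos: [0.4843, -0.2391, 0.1073]
eef_rot: [-0.033, 0.999, -0.0, 0.0]
contact_force: [0.4, -0.4, -0.3]
opening: 0.006
finger_force: 0.0
```

>>> step_arm --increments '[[[0, 0, -0.1], [0, 0, 0]], [[0, 0, -0.1], [0, 0, 0]], [[0, 0, 0], [0, 0, 0]], [[0, 0, 0], [0, 0, 0]], [[0, 0, 0], [0, 0, 0]], [[0, 0, 0], [0, 0, 0]], [[0, 0, 0], [0, 0, 0]], [[0, 0, 0], [0, 0, 0]], [[0, 0, 0], [0, 0, 0]], [[0, 0, 0], [0, 0, 0]]]'

```text
clock: 12.55
tool_pos: [0.4843, -0.2391, 0.1053]
eef_rot: [-0.033, 0.999, 0.0, 0.0]
contact_force: [0.0, 0.1, 0.0]
opening: 0.004
finger_force: 0.0
```

>>> step_arm --increments '[[[0, 0, -0.1], [0, 0, 0]], [[0, 0, -0.1], [0, 0, 0]], [[0, 0, 0], [0, 0, 0]], [[0, 0, 0], [0, 0, 0]], [[0, 0, 0], [0, 0, 0]], [[0, 0, 0], [0, 0, 0]], [[0, 0, 0], [0, 0, 0]], [[0, 0, 0], [0, 0, 0]], [[0, 0, 0], [0, 0, 0]], [[0, 0, 0], [0, 0, 0]]]'

```text
clock: 13.55
tool_pos: [0.4843, -0.2391, 0.1032]
eef_rot: [-0.033, 0.999, 0.0, -0.0]
contact_force: [0.4, -0.5, 0.5]
opening: 0.004
finger_force: 0.0
```

```bash
cat > tip.py <<'E'
from h import *
def tip(n):
    c,p,d=grab(n); f=210/np.tan(np.radians(c["fov_y"])/2)
    K=np.array([[f,0,c["cx"]],[0,f,c["cy"]],[0,0,1.]])
    u,v=np.meshgrid(np.arange(560.),np.arange(420.))
    s=cv2.undistortPoints(np.c_[u.ravel(),v.ravel()][:,None],K,np.array([c["k1"],0,0,0.]))[:,0]
    W=(np.c_[s,np.ones(len(s))]*d.ravel()[:,None]-np.array(c["t"]))@np.array(c["R"])
    C=p.reshape(-1,3).astype(int); dark=C.max(1)<60; gr=(C[:,1]>C[:,0]+40)&(C[:,1]>C[:,2]+40)
    near=(abs(W[:,0]-.4843)<.04)&(abs(W[:,1]+.239)<.04)&(W[:,2]<.2)&(d.ravel()>0)
    print(n,"dark z from .11, 2mm",np.histogram(W[near&dark,2],bins=np.arange(.11,.15,.002))[0])
    g=gr&(abs(W[:,1]+.24)<.06)&(abs(W[:,0]-.52)<.08)&(abs(W[:,2]-.13)<.03)
    print(" green plane dz/dx, z@hinge",np.polyfit(W[g,0]-.585,W[g,2],1).round(4))
    return p
if __name__=="__main__":
    tip("scene");p=tip("wrist");cv2.imwrite("pics/w3.png",p[:,:,::-1]); s=r.get_state();print(s["clock"],s["contact_force"])
E
python3 tip.py
```

```text
scene dark z from .11, 2mm [ 0  0  0  0  0  0  0  0  2 20 23 14  9 10  5 10 14 12 15]
 green plane dz/dx, z@hinge [-0.0022  0.1294]
wrist dark z from .11, 2mm [  0   0   0   0   0   0   0   0   0  17 595 158 121 123 123 140 139 155
 152]
 green plane dz/dx, z@hinge [-0.0029  0.1303]
13.65 [-0.24578797  0.20837445 -0.41604415]
```

>>> step_arm --increments '[[[0, 0, -0.1], [0, 0, 0]], [[0, 0, -0.1], [0, 0, 0]], [[0, 0, 0], [0, 0, 0]], [[0, 0, 0], [0, 0, 0]], [[0, 0, 0], [0, 0, 0]], [[0, 0, 0], [0, 0, 0]], [[0, 0, 0], [0, 0, 0]], [[0, 0, 0], [0, 0, 0]], [[0, 0, 0], [0, 0, 0]], [[0, 0, 0], [0, 0, 0]]]'

```text
clock: 14.65
tool_pos: [0.4842, -0.2391, 0.1013]
eef_rot: [-0.033, 0.999, 0.0, -0.0]
contact_force: [-0.7, 0.6, 3.9]
opening: 0.005
finger_force: 2.1
```

Contact gives 3.9 N, so the pad was met at a reported z of about 0.1027. I'll press 7 mm more, to a depth of about 8 mm.

>>> step_arm --increments '[[[0, 0, -0.1], [0, 0, 0]], [[0, 0, -0.1], [0, 0, 0]], [[0, 0, -0.1], [0, 0, 0]], [[0, 0, -0.1], [0, 0, 0]], [[0, 0, -0.1], [0, 0, 0]], [[0, 0, -0.1], [0, 0, 0]], [[0, 0, -0.1], [0, 0, 0]], [[0, 0, 0], [0, 0, 0]], [[0, 0, 0], [0, 0, 0]], [[0, 0, 0], [0, 0, 0]]]'

```text
clock: 15.65
tool_pos: [0.4836, -0.2392, 0.0946]
eef_rot: [-0.033, 0.999, -0.0, -0.001]
contact_force: [-3.1, -0.4, 8.5]
opening: 0.006
finger_force: 4.2
```

>>> step_arm --increments '[[[0, 0, 0.5], [0, 0, 0]], [[0, 0, 1], [0, 0, 0]], [[0, 0, 1.5], [0, 0, 0]], [[-2, 0, 2], [0, 0, 0]], [[-3, 0, 2], [0, 0, 0]], [[-3, 0, 2], [0, 0, 0]], [[-3, 0, 2], [0, 0, 0]], [[-2, 0, 2], [0, 0, 0]], [[0, 0, 2], [0, 0, 0]], [[0, 0, 1], [0, 0, 0]]]'

```text
clock: 16.65
tool_pos: [0.3546, -0.2394, 0.2561]
eef_rot: [-0.033, 0.999, -0.001, 0.001]
contact_force: [-0.5, -0.8, 0.5]
opening: 0.007
finger_force: 0.0
```

>>> step_arm --increments '[[[0, 0, 1], [0, 0, 0]], [[0, 0, 0], [0, 0, 0]], [[0, 0, 0], [0, 0, 0]], [[0, 0, 0], [0, 0, 0]], [[0, 0, 0], [0, 0, 0]], [[0, 0, 0], [0, 0, 0]], [[0, 0, 0], [0, 0, 0]], [[0, 0, 0], [0, 0, 0]], [[0, 0, 0], [0, 0, 0]], [[0, 0, 0], [0, 0, 0]]]'

```text
clock: 17.65
tool_pos: [0.3543, -0.239, 0.2643]
eef_rot: [-0.033, 0.999, 0.0, 0.0]
contact_force: [-1.6, -0.3, -0.0]
opening: 0.003
finger_force: 0.0
```

```bash
python3 - <<'E'
from h import *
c,p,d=grab("scene"); cv2.imwrite("pics/s4.png",p[:,:,::-1]); s=r.get_state(); print(s["clock"],s["contact_force"])
E
```

```text
17.7 [0.25873154 0.3746663  0.38263647]
```

View pics/s4.png

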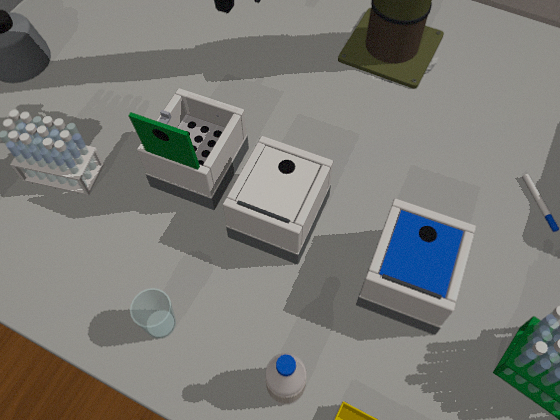

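The green door stands upright (165,140) with the tube wells showing. The white and blue doors are shut and the gripper is clear. I'll check the angle, then hand in.

```bash
python3 - <<'E'
from h import *
c,p,d=grab("scene"); q=p.astype(int)
m=(q[:,:,1]>q[:,:,0]+40)&(q[:,:,1]>q[:,:,2]+40); m[200:]=0; m[:,260:]=0
ys,xs=np.nonzero(cv2.erode(m.astype(np.uint8),np.ones((3,3))))
P=np.array([world(c,d,x,y) for x,y in zip(xs,ys)]); nrm=np.linalg.svd(P-P.mean(0),full_matrices=False)[2][2]
nrm*=np.sign(nrm[0]); print("normal",nrm,"opening rad",np.pi/2-np.arcsin(nrm[2]),P[:,2].min(),P[:,2].max())
a=np.pi/2-np.arcsin(nrm[2])
if 1.57<a<1.75: print(r.finish_job())
E
```

```text
normal [ 0.99467761  0.07153283 -0.07415863] opening rad 1.6450230947493714 0.1516210808205236 0.24586877031100388
the job is handed in; nothing more can be done
None
```

The green door is fully open at about 1.65 rad, the white and blue doors are still shut, the arm is clear of everything, and the job is handed in at about 18 s.

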